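Pointing check before plating a sample

ROBOT

A 7-joint arm with a two-finger parallel gripper is mounted at the origin on a cart in front of the work surface, level with it; the furniture and walls round the work are solid. World frame = base frame: x ahead of the robot, y to its left, z up, the work surface at z = 0. Lengths are in mm, angles in degrees, forces in N, time in s.
With the tool pointing down it reaches from about 400 to 875 mm from the base axis. Payload 6.5 kg.
Tool frame: the origin (TCP) lies between the finger pads, 19 mm behind the fingertips; this is the grasp point; z points along the fingers, y is the line along which they close (so a half turn about z gives the same grasp; the last joint's range is limited). The gripper opens to 85 mm and grips with 20 to 120 N. Pads are 22 mm wide; open, the fingers measure 114 mm over their backs; the gripper's body (76 mm by 85 mm) begins 54 mm behind the grasp point. The pads swing forward as they close: fully open they stand 13 mm farther back than shut.
Start: joints at [-74.725, 30.733, -0.252, 88.115, 0.149, 61.152, -4.079], TCP at [212.343, 614.329, 249.99] pointing down, gripper open.
Joint ranges: [-154.64, 154.64], [-21.42, 123.67], [-72.66, 72.17], [13.99, 137.28], [-74.86, 254.86], [10.95, 109.41], [-158.01, 158.01]. Speed limits (degrees/s): [136.94, 136.94, 180, 180, 180, 180, 180].

INTERFACE

Orientations are given as a 3x3 rotation matrix whose columns are the frame's x, y, z axes.
In Python, from plant import bot, eyes, job, models gives the robot as it stands.
- The arm moves only by the shell command python3 -m jog 'ROWS' [FORCE]. ROWS is JSON, a list of rows, each an object of numbers: "dx", "dy", "dz": the shift along the world's x, y, z in m; "spin": the turn about the world's z in degrees; "fingers": the opening, from 0 (shut) to 1 (fully open). In form: [{"dx": .., "dy": .., "dz": .., "spin": .., "fingers": ..}, ...]. A call has 1 to 20 rows; each row is the pose to reach, as a shift and turn from the pose commanded when the call began; what a row does not reach only later rows make up. A row lasts 1/12 s, in which the tool goes at most 41.7 mm and 7.16 degrees, less where a joint would pass 70% of its speed; a pose out of reach is approached as far as the arm can. A call with a gripper value outside its range is refused whole. The fingers move at their own pace and stop on an object; FORCE is the grip in N (left out, the last holds). Time passes only in rows, so rows that repeat a pose let the fingers close. It gives the time, the measured TCP pose, the force, the opening and the grip force at its end, in the units of the state.
- bot.sense(): the state, without advancing time (a new reading comes with each control period).
- eyes.snapshot(name): name is "side" or "top"; returns a dict with "image" (400x640x3 uint8, red, green, blue), "mtx" (3x3 intrinsics, pixels), "k1" (the pictures are not rectified: a ray, as slopes to the right and down, at radius r is drawn at 1 + k1 r^2 times it, then the intrinsics apply), "camera_from_world" (4x4, takes a point from world to camera coordinates). Camera axes: x right, y up, looking along -z (the intrinsics and any distortion apply to the point x, -y, -z); pixel columns grow to the right and rows downward; lengths in mm; the calibration is good to about 2 mm. A picture is of the moment at which its call begins. There is no depth.
- job.finish_job(): hands the job in; it is judged then, once.
Trained networks look in the newest picture that a camera, given by its name, has taken for a name from the list of things; names that differ only in an ending like _2 or _b are one class to them, and where a whole thing is asked for, a point or a joint stands for the part that bears it (a point fixed in the world has none). Each returns a list of dicts, best first, with "conf" (0 to 1); they miss things now and then, are a little off and sometimes report something else, mostly with a low value. They report only what shows in the picture. A call takes as long as a camera call. They do not tell look-alikes from the thing itself.
- models.masks_of(camera, thing): "region" (400x640 bool, what is visible of it) and "extent" ([left, top, right, bottom] in pixels, round what is visible of it).
- models.landmark_of(camera, thing): "point" ([column, row] in pixels: a listed point, or the origin of a listed thing).
The state is a dict: "clock": time; "q": joint angles; "dq": joint speeds; "tau": joint torques, N m; "tool_pos": TCP position; "ee_rot": TCP orientation; "force": force on the tool from outside, world axes, zero at the start; "wrist_torque": the same for the moment, N m; "gripper_width": finger opening in mm; "finger_force": force on a finger pad.
Only numpy, scipy, OpenCV 4.12 (cv2) and the standard library are available. Lean on these libraries where they do the work, as an engineer would, in place of code of your own. Each camera call takes 0.05 s, during which the arm holds its last target. There are 200 camera calls.

TASK

Do the pointing check for the bench camera before a sample is plated: bring the fingertips about 3 cm above the middle of the specimen cup that stands in the steel tray, pointing straight down, and stay there about two seconds, then do the same over the petri dish that lies by itself (not the stacked pair). Then sign the check off by pressing the push button on the small white box with the fingertips until it is fully down, and let it spring back. All the while touch none of the tray, cups, dishes, beaker and forceps, and travel high enough never to bring the fingertips close above the other cup, the stacked dishes or the beaker.

Things in the scene. Friction and masses are not known exactly. Their poses are not given: they have to be found in the camera images.
- cup_tray: white plastic specimen cup with a round white screw lid, 62 mm across and 68 mm high; origin at the centre of its underside, z up. It stands in the steel tray on the tray's 3 mm floor, so its lid is about 71 mm above the worktop. First thing to point at.
- dish_single: shallow round petri dish with a whitish filling and a flat clear lid, 60 mm across and 15 mm high; origin at the centre of its underside, z up. It lies by itself on the worktop (a stack of dishes far back beside the green box is part of the room). Second thing to point at.
- signoff_top (a point): centre of the top face of the push button (grey, 30 mm across) when not pressed, about 52 mm above the worktop. The button sits in a grey collar 46 mm across and 12 mm high on a small white plastic box (90 x 70 x 30 mm) fixed to the worktop; its cap stands 10 mm above the collar. The point moves down with the button.
- signoff (a joint): travel of the push button, m: 0 = up, 0.006 = fully down; it moves straight down against a spring that takes about 1.5 N to start and 5 N to be fully down, and springs back when let go.
- tray: square shallow open steel tray, 110 x 110 x 16 mm, walls and floor 3 mm thick; loose; origin at the centre of its underside. One specimen cup stands in it, within about 15 mm of the middle.
- cup_bench: white plastic specimen cup with a round white screw lid, 62 mm across and 68 mm high; origin at the centre of its underside, z up. It stands directly on the worktop. Not to be pointed at.
- dish_low: shallow round petri dish with a whitish filling and a flat clear lid, 60 mm across and 15 mm high; origin at the centre of its underside, z up. The lower dish of a stack of two. Not to be pointed at.
- dish_top: shallow round petri dish with a whitish filling and a flat clear lid, 60 mm across and 15 mm high; origin at the centre of its underside, z up. The upper dish of the stack, lying on dish_low; its lid is 30 mm above the worktop. Not to be pointed at.
- beaker: open clear beaker, 52 mm across and 69 mm high, standing on the worktop well in front of the centrifuge (another one far back is part of the room); origin at the centre of its underside. Bystander, not to be pointed at.
- forceps: thin steel forceps, 130 x 23 x 9 mm, lying on the worktop; origin at its middle, on the underside. Bystander.
Not all that is in view belongs to the job. What is shaped like the cup_tray but black or orange is not meant.

How it is judged (in metres and radians):
On the way, in this order (a step that is already met when the one before it is completed fails the run):
1. the fingertips point straight down at the cup in the tray for 1.5 s: TCP within 20 mm of its middle sideways, at most 75 mm above its lid, fingers within 22 degrees of vertical (horizontal distance between the grasp point and cup_tray below 0.02 m and z of the grasp point in the frame of cup_tray below 0.143 m and angle between the grasp point's own z axis and vertical above 2.75 rad), for 1.5 s.
2. the fingertips point straight down at the single petri dish for 1.5 s: TCP within 20 mm of its middle sideways, at most 75 mm above its lid, fingers within 22 degrees of vertical (horizontal distance between the grasp point and dish_single below 0.02 m and z of the grasp point in the frame of dish_single below 0.09 m and angle between the grasp point's own z axis and vertical above 2.75 rad), for 1.5 s.
3. the fingertips press the button down (value of joint signoff above 0.0045 m and contact force between the fingers and signoff_box above 0.5 N), for 0.02 s.
At the end, for the whole second after the job is handed in: The button is up again (within 2 mm of its rest), and the tray, both cups, all dishes, the beaker and the forceps are within 8 mm of where they started (value of joint signoff below 0.002 m and distance of each of tray, cup_tray, cup_bench, dish_single, dish_low, dish_top, beaker, forceps from where it was at the start of the episode below 0.008 m); the robot touches nothing.
It fails at once if the robot touches the tray, a cup, a dish, the beaker or the forceps (0.3 N) (contact force between any of the arm, the fingers and tray above 0.3 N or contact force between any of the arm, the fingers and cup_tray above 0.3 N or contact force between any of the arm, the fingers and cup_bench above 0.3 N or contact force between any of the arm, the fingers and dish_single above 0.3 N or contact force between any of the arm, the fingers and dish_low above 0.3 N or contact force between any of the arm, the fingers and dish_top above 0.3 N or contact force between any of the arm, the fingers and beaker above 0.3 N or contact force between any of the arm, the fingers and forceps above 0.3 N).
It fails at once if a loose thing is pushed, lifted or carried (15 mm) (distance of any of tray, cup_tray, cup_bench, dish_single, dish_low, dish_top, beaker, forceps from where it was at the start of the episode above 0.015 m).
It fails at once if the fingertips point at the wrong thing: TCP within 25 mm horizontally and less than 65 mm above the top of the other cup, the stacked dishes or the beaker ((horizontal distance between the grasp point and cup_bench below 0.025 m and z of the grasp point in the frame of cup_bench below 0.133 m) or (horizontal distance between the grasp point and dish_top below 0.025 m and z of the grasp point in the frame of dish_top below 0.08 m) or (horizontal distance between the grasp point and beaker below 0.025 m and z of the grasp point in the frame of beaker below 0.134 m)).
It also fails if it takes over 56 s, if anything falls off the work surface, if the arm or the gripper's body presses on something with over 40 N, if the wrist force passes 120 N, or if a joint passes its speed limit or range.

## Working session

There is one attempt and no reset: what is moved stays moved. The work goes in short steps, Python scripts to look and compute and a shell command to move; the robot and the scene stay as the last step left them, time stands still between calls to the robot, and variables do not carry over. Pictures are saved under pics/ and viewed, at most 10 in all, crops included, and the job is handed in when it is done.

```bash
mkdir -p pics
cat > h.py <<'E'
import numpy as np, cv2
from plant import bot, eyes, job, models
def ray(s,uv):
    K=s["mtx"];T=np.array(s["camera_from_world"])
    d=np.array([(uv[0]-K[0][2])/K[0][0],(uv[1]-K[1][2])/K[1][1]])
    p=d.copy()
    for _ in range(20): p=d/(1+s["k1"]*(p@p))
    R=T[:3,:3]; return -R.T@T[:3,3], R.T@np.array([p[0],-p[1],-1.])
def atz(s,uv,z):
    o,d=ray(s,uv); return o+d*(z-o[2])/d[2]
def tri(s1,u1,s2,u2):
    o1,d1=ray(s1,u1);o2,d2=ray(s2,u2)
    t=np.linalg.lstsq(np.c_[d1,-d2],o2-o1,rcond=None)[0]
    a=o1+d1*t[0];b=o2+d2*t[1]; return (a+b)/2,np.linalg.norm(a-b)
E
python3 - <<'E'
from h import *
np.set_printoptions(precision=1,suppress=True)
S={}
for c in("side","top"):
    s=S[c]=eyes.snapshot(c); cv2.imwrite(f"pics/{c}0.png",s["image"][:,:,::-1])
    for t in("cup_tray","dish_single","signoff_top","tray","beaker","forceps"):
        print(c,t,[(np.array(m["point"]).round(),round(m["conf"],2),atz(s,m["point"],52 if t=="signoff_top" else 0)) for m in models.landmark_of(c,t)])
print(bot.sense()["clock"])
E
```

```text
side cup_tray [(array([267., 333.]), 0.89, array([562.6, 251.3,   0. ])), (array([377., 287.]), 0.79, array([363.6, 127.8,   0. ])), (array([347., 160.]), 0.69, array([ 429.3, -421.7,    0. ])), (array([276., 272.]), 0.58, array([573. , 101.4,   0. ]))]
side dish_single [(array([277., 225.]), 0.61, array([596.9, -59.1,   0. ]))]
side signoff_top [(array([348., 162.]), 0.47, array([ 427.1, -302.3,   52. ]))]
side tray [(array([269., 277.]), 0.88, array([584.4, 115.5,   0. ]))]
side beaker [(array([267., 191.]), 0.8, array([ 652.7, -212.1,    0. ])), (array([352., 159.]), 0.62, array([ 413.4, -424.2,    0. ]))]
side forceps [(array([338., 208.]), 0.66, array([ 449.5, -143.1,    0. ])), (array([336., 250.]), 0.28, array([448.4,  20.8,   0. ]))]
top cup_tray [(array([207., 188.]), 0.81, array([563.3, 248.4,   0. ])), (array([264., 182.]), 0.8, array([576.1,  94. ,   0. ])), (array([250., 260.]), 0.75, array([367.7, 129.5,   0. ]))]
top dish_single [(array([322., 170.]), 0.57, array([608.1, -61.6,   0. ]))]
top signoff_top [(array([418., 235.]), 0.64, array([ 428.1, -305.2,   52. ]))]
top tray [(array([260., 178.]), 0.84, array([586.8, 103. ,   0. ]))]
top beaker [(array([380., 151.]), 0.64, array([ 658.8, -222. ,    0. ])), (array([356., 234.]), 0.51, array([ 434.5, -151.6,    0. ]))]
top forceps [(array([356., 230.]), 0.58, array([ 444.1, -150.7,    0. ]))]
0.7
```

View pics/side0.png

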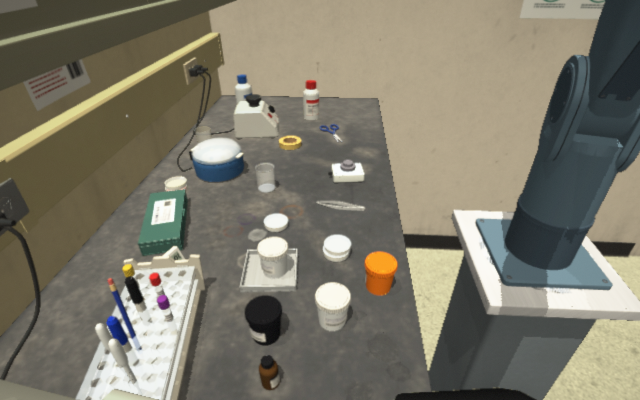

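View pics/top0.png

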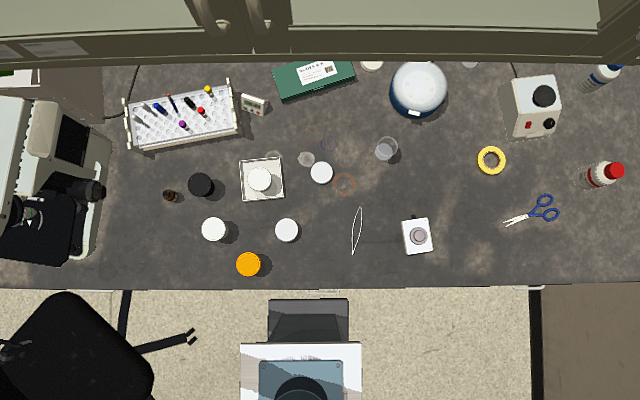

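Side view: tray with white cup (272,258), bench cup (333,305), stack (337,247), single dish (276,222), beaker (265,178), button box (348,170); black cup (264,320) and orange cup (380,272) are decoys. Top view: the same things at tray cup (260,179), bench cup (214,229), stack (287,230), single dish (321,173), beaker (386,149) and button (418,236). A clear disc at (307,159) is another look-alike for the dish.

Candidates:
- **Cups:** of the white ones at top (260,179) and (214,229), the first stands in the tray.
- **Dishes:** (321,173) lies alone and has a white filling. (287,230) is the stack, two rims high in the side view. (307,159) is clear and unfilled.

I'll check these in crops.

Run:
```python
from h import *
np.set_printoptions(precision=1,suppress=True)
S={c:eyes.snapshot(c) for c in("side","top")}
def best(c,t,f,near):
    l=[np.array(f(m)) for m in (models.landmark_of if f is L else models.masks_of)(c,t)]
    l=[p for p in l if np.linalg.norm(p-near)<25]
    return l[0] if l else None
L=lambda m:m["point"]
def M(m): e=m["extent"]; return [(e[0]+e[2])/2,(e[1]+e[3])/2]
near=dict(cup_tray=((273,265),(262,180)),cup_bench=((333,315),(210,229)),dish_single=((276,224),(321,172)),dish_top=((337,247),(286,230)),signoff_top=((348,163),(418,236)),beaker=((266,185),(383,150)))
for t,(a,b) in near.items():
  for n,f in(("lm",L),("mask",M)):
    p,q=best("side",t,f,a),best("top",t,f,b)
    print(t,n,p,q,*(tri(S["side"],p,S["top"],q) if p is not None and q is not None else ()))
# white lid centre in top image by threshold
g=S["top"]["image"].min(2)
for t,c,z in(("cup_tray",(260,179),71),("dish_single",(321,173),15)):
    w=g[c[1]-16:c[1]+17,c[0]-16:c[0]+17]; print(t,"at",atz(S["top"],c,z))
a=S["side"]["image"][205:345,225:415];b=S["top"]["image"][130:270,190:440]
im=np.hstack([cv2.resize(a,None,fx=1.8,fy=1.8,interpolation=2),cv2.resize(b,None,fx=1.8,fy=1.8,interpolation=2)])
cv2.imwrite("pics/crop1.png",im[:,:,::-1]);print(im.shape)
```

```text
cup_tray lm [276.5 273.5] [264.6 181.5] [576.6  93.  -11.9] 6.315089593562813
cup_tray mask [273.1 260.6] [260.4 178.7] [578.7  98.9  30.7] 4.344287454657943
cup_bench lm [329.6 318.1] [220.2 234.1] [445.9 210.5  -0.9] 16.348995172270367
cup_bench mask [332.6 304.4] [214.1 229.9] [448.2 216.3  44.4] 1.7200520442209875
dish_single lm [274.7 225.4] None
dish_single mask [274.7 223.5] [323.5 170.1] [606.1 -67.3  -1.2] 2.827241931358405
dish_top lm [337.8 247.4] [286.5 230. ] [445.8  32.1  16.3] 1.1599143564594934
dish_top mask None [289.2 228.4]
signoff_top lm [349.8 160. ] [419.7 233.9] [ 426.8 -308.9   56.8] 8.83289052360909
signoff_top mask [348.8 163.1] None
beaker lm [268.3 190.6] [383.6 152.9] [ 654.4 -232.6  -10.3] 2.516288255858508
beaker mask [266.6 177.8] [385.6 146.2] [ 659.4 -232.1   32.7] 9.703056561194193
cup_tray at [573.7  94.8  71. ]
dish_single at [597.1 -60.   15. ]
(252, 792, 3)
```

View pics/crop1.png

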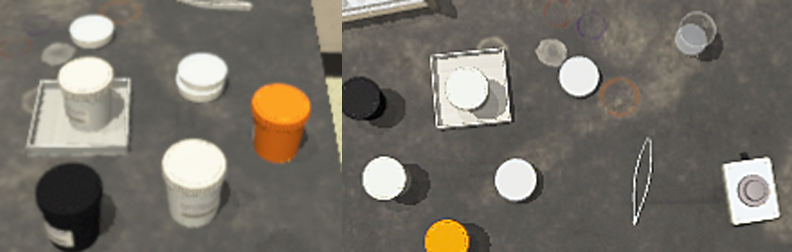

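The crop confirms it: left half (side), the white cup in the tray (lid 86,74), a single dish (92,29) and a visibly double-height stack (201,77). Right half (top), tray cup lid (466,88), single dish (579,76), stack (516,180), button (753,190). I triangulate the lid centres from both views.

Run:
```python
from h import *
np.set_printoptions(precision=1,suppress=True)
S={c:eyes.snapshot(c) for c in("side","top")}
for t,a,b in(("cup lid",(272.8,246.1),(258.9,178.9)),("dish lid",(276.1,221.5),(321.7,172.2)),("stack lid",(336.8,244),(286.8,230)),("bench lid",(333,296),(213.5,229))):
    print(t,*tri(S["side"],a,S["top"],b))
for c in S:
  im=S[c]["image"]; g=cv2.cvtColor(im,cv2.COLOR_RGB2GRAY)
  u,v=(348,165) if c=="side" else (418,236)
  cr=cv2.resize(im[v-25:v+25,u-25:u+25],(400,400),interpolation=2); S[c+"c"]=cr
  u,v=(276,222) if c=="side" else (322,172)
  n,l,st,ce=cv2.connectedComponentsWithStats((g[v-20:v+20,u-20:u+20]>170).astype(np.uint8))
  k=l[20,20]; print(c,"dish blob",ce[k]+[u-20,v-20],st[k])
cv2.imwrite("pics/btn.png",np.hstack([S["sidec"],S["topc"]])[:,:,::-1])
```

```text
cup lid [574.3  97.9  68.9] 0.14850331298755723
dish lid [599.9 -62.    9.1] 0.6858917694520227
stack lid [446.9  30.7  24.7] 1.6248534265542678
bench lid [448.8 213.4  62.6] 0.0484259182608307
side dish blob [275.3 221.2] [  8  11  24  18 332]Traceback (most recent call last):
  File "<stdin>", line 6, in <module>
RuntimeError: dictionary changed size during iteration
```

```bash
python3 -m jog '[{"fingers":0},{"dz":0.04,"fingers":0},{"dz":0.06,"fingers":0},{"dz":0.06,"fingers":0},{"dz":0.06,"fingers":0},{"dz":0.06,"fingers":0},{"dz":0.06,"fingers":0},{"dz":0.06,"fingers":0},{"dz":0.06,"fingers":0},{"dz":0.06,"fingers":0}]'
```

```text
invalid input
```

```bash
python3 - <<'E'
from h import *
np.set_printoptions(precision=1,suppress=True)
S={c:eyes.snapshot(c) for c in("side","top")};C=[]
for c,u,v in(("side",348,165),("top",418,236)):
  C.append(cv2.resize(S[c]["image"][v-25:v+25,u-25:u+25],(400,400),interpolation=2))
cv2.imwrite("pics/btn.png",np.hstack(C)[:,:,::-1]); print(atz(S["top"],(418.3,235.6),52),bot.sense()["ee_rot"])
E
python3 -m jog '[{"dx":0.02,"dy":-0.03,"dz":0,"spin":0,"fingers":0},{"dx":0.04,"dy":-0.06,"dz":0,"spin":0,"fingers":0},{"dx":0.06,"dy":-0.09,"dz":0,"spin":0,"fingers":0},{"dx":0.08,"dy":-0.12,"dz":0,"spin":0,"fingers":0},{"dx":0.1,"dy":-0.15,"dz":0,"spin":0,"fingers":0},{"dx":0.12,"dy":-0.18,"dz":0,"spin":0,"fingers":0},{"dx":0.14,"dy":-0.21,"dz":0,"spin":0,"fingers":0},{"dx":0.16,"dy":-0.24,"dz":0,"spin":0,"fingers":0},{"dx":0.18,"dy":-0.27,"dz":0,"spin":0,"fingers":0},{"dx":0.2,"dy":-0.3,"dz":0,"spin":0,"fingers":0},{"dx":0.22,"dy":-0.33,"dz":0,"spin":0,"fingers":0},{"dx":0.24,"dy":-0.36,"dz":0,"spin":0,"fingers":0},{"dx":0.26,"dy":-0.39,"dz":0,"spin":0,"fingers":0},{"dx":0.29,"dy":-0.42,"dz":0,"spin":0,"fingers":0},{"dx":0.31,"dy":-0.45,"dz":0,"spin":0,"fingers":0},{"dx":0.34,"dy":-0.48,"dz":0,"spin":0,"fingers":0},{"dx":0.355,"dy":-0.51,"dz":0,"spin":0,"fingers":0},{"dx":0.362,"dy":-0.518,"dz":0,"spin":0,"fingers":0},{"dx":0.362,"dy":-0.518,"dz":0,"spin":0,"fingers":0},{"dx":0.362,"dy":-0.518,"dz":0,"spin":0,"fingers":0}]'
```

```text
[ 427.1 -306.4   52. ] [[-0.9  0.3  0. ]
 [ 0.3  0.9 -0. ]
 [-0.   0.  -1. ]]
clock: 3.87
tool_pos: [574.2, 96.5, 249.8]
ee_rot: [[-0.945, 0.328, -0.0], [0.328, 0.945, 0.0], [0.001, 0.0, -1.0]]
force: [-0.2, -0.3, 0.5]
gripper_width: 0.1
finger_force: 0.0
```

View pics/btn.png

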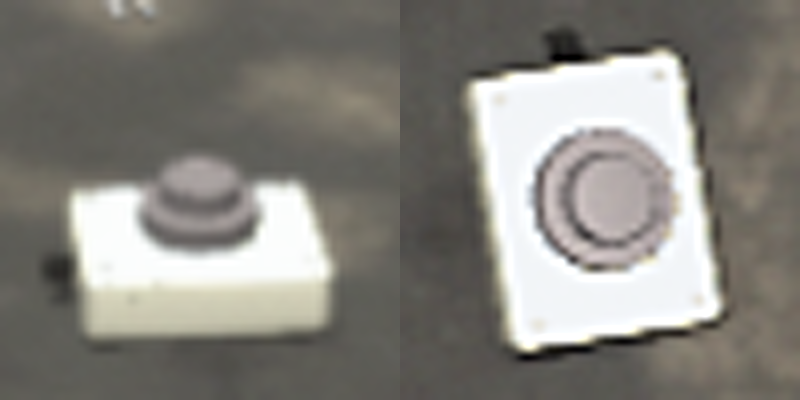

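Button crop: the cap's top centre is at side (348,161.9) and top (419.5,235.7). Now I descend over the tray cup and hold.

```bash
python3 - <<'E'
from h import *
S={c:eyes.snapshot(c) for c in("side","top")}
print(tri(S["side"],(348,161.9),S["top"],(419.5,235.7)),atz(S["top"],(419.5,235.7),52),atz(S["side"],(348,161.9),52))
cv2.imwrite("pics/side_cup.png",cv2.resize(S["side"]["image"][100:350,180:440],None,fx=2,fy=2,interpolation=2)[:,:,::-1])
E
python3 -m jog '[{"dx":0,"dy":0,"dz":-0.02,"spin":0,"fingers":0},{"dx":0,"dy":0,"dz":-0.04,"spin":0,"fingers":0},{"dx":0,"dy":0,"dz":-0.06,"spin":0,"fingers":0},{"dx":0,"dy":0,"dz":-0.08,"spin":0,"fingers":0},{"dx":0,"dy":0,"dz":-0.1,"spin":0,"fingers":0},{"dx":0,"dy":0,"dz":-0.115,"spin":0,"fingers":0},{"dx":0,"dy":0,"dz":-0.125,"spin":0,"fingers":0},{"dx":0,"dy":0,"dz":-0.13,"spin":0,"fingers":0},{"dx":0,"dy":0,"dz":-0.13,"spin":0,"fingers":0},{"dx":0,"dy":0,"dz":-0.13,"spin":0,"fingers":0}]'
python3 - <<'E'
from h import *
s=eyes.snapshot("side")
cv2.imwrite("pics/side_cup.png",cv2.resize(s["image"][100:350,180:440],None,fx=2,fy=2,interpolation=2)[:,:,::-1])
E
python3 -m jog '[{"dx":0,"dy":0,"dz":0,"spin":0,"fingers":0},{"dx":0,"dy":0,"dz":0,"spin":0,"fingers":0},{"dx":0,"dy":0,"dz":0,"spin":0,"fingers":0},{"dx":0,"dy":0,"dz":0,"spin":0,"fingers":0},{"dx":0,"dy":0,"dz":0,"spin":0,"fingers":0},{"dx":0,"dy":0,"dz":0,"spin":0,"fingers":0},{"dx":0,"dy":0,"dz":0,"spin":0,"fingers":0},{"dx":0,"dy":0,"dz":0,"spin":0,"fingers":0},{"dx":0,"dy":0,"dz":0,"spin":0,"fingers":0},{"dx":0,"dy":0,"dz":0,"spin":0,"fingers":0},{"dx":0,"dy":0,"dz":0,"spin":0,"fingers":0},{"dx":0,"dy":0,"dz":0,"spin":0,"fingers":0},{"dx":0,"dy":0,"dz":0,"spin":0,"fingers":0},{"dx":0,"dy":0,"dz":0,"spin":0,"fingers":0},{"dx":0,"dy":0,"dz":0,"spin":0,"fingers":0},{"dx":0,"dy":0,"dz":0,"spin":0,"fingers":0},{"dx":0,"dy":0,"dz":0,"spin":0,"fingers":0},{"dx":0,"dy":0,"dz":0,"spin":0,"fingers":0},{"dx":0,"dy":0,"dz":0,"spin":0,"fingers":0},{"dx":0,"dy":0,"dz":0,"spin":0,"fingers":0}]'
```

```text
(array([ 427.08639938, -310.09838586,   49.53565618]), np.float64(0.5270773509317027)) [ 426.76854898 -309.51557929   52.        ] [ 427.40585084 -305.39291074   52.        ]
clock: 4.8
tool_pos: [574.6, 97.0, 120.6]
ee_rot: [[-0.945, 0.326, 0.001], [0.326, 0.945, 0.0], [-0.001, 0.001, -1.0]]
force: [0.6, -0.0, 0.4]
gripper_width: 0.1
finger_force: 0.0
clock: 6.52
tool_pos: [574.4, 96.3, 120.0]
ee_rot: [[-0.945, 0.327, 0.0], [0.327, 0.945, 0.0], [-0.0, 0.0, -1.0]]
force: [0.1, -0.7, 0.4]
gripper_width: 0.0
finger_force: 0.0
```

View pics/side_cup.png

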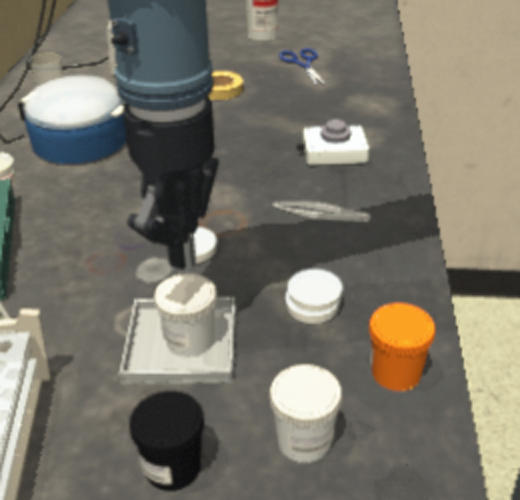

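The fingertips stand just above the middle of the tray cup's lid (crop 185,262 over lid 186,290), clear of everything. Next, the dish.

```bash
python3 -m jog '[{"dx":0,"dy":0,"dz":0,"spin":0,"fingers":0},{"dx":0,"dy":0,"dz":0,"spin":0,"fingers":0},{"dx":0,"dy":0,"dz":0.02,"spin":0,"fingers":0},{"dx":0,"dy":0,"dz":0.05,"spin":0,"fingers":0},{"dx":0.005,"dy":-0.02,"dz":0.06,"spin":0,"fingers":0},{"dx":0.01,"dy":-0.05,"dz":0.06,"spin":0,"fingers":0},{"dx":0.015,"dy":-0.08,"dz":0.06,"spin":0,"fingers":0},{"dx":0.02,"dy":-0.11,"dz":0.06,"spin":0,"fingers":0},{"dx":0.025,"dy":-0.14,"dz":0.06,"spin":0,"fingers":0},{"dx":0.025,"dy":-0.157,"dz":0.05,"spin":0,"fingers":0},{"dx":0.025,"dy":-0.157,"dz":0.02,"spin":0,"fingers":0},{"dx":0.025,"dy":-0.157,"dz":0,"spin":0,"fingers":0},{"dx":0.025,"dy":-0.157,"dz":-0.02,"spin":0,"fingers":0},{"dx":0.025,"dy":-0.157,"dz":-0.04,"spin":0,"fingers":0},{"dx":0.025,"dy":-0.157,"dz":-0.05,"spin":0,"fingers":0},{"dx":0.025,"dy":-0.157,"dz":-0.056,"spin":0,"fingers":0},{"dx":0.025,"dy":-0.157,"dz":-0.056,"spin":0,"fingers":0}]'
python3 - <<'E'
from h import *
s=eyes.snapshot("side")
cv2.imwrite("pics/side_dish.png",cv2.resize(s["image"][100:350,180:440],None,fx=2,fy=2,interpolation=2)[:,:,::-1])
E
python3 -m jog '[{"dx":0,"dy":0,"dz":0,"spin":0,"fingers":0},{"dx":0,"dy":0,"dz":0,"spin":0,"fingers":0},{"dx":0,"dy":0,"dz":0,"spin":0,"fingers":0},{"dx":0,"dy":0,"dz":0,"spin":0,"fingers":0},{"dx":0,"dy":0,"dz":0,"spin":0,"fingers":0},{"dx":0,"dy":0,"dz":0,"spin":0,"fingers":0},{"dx":0,"dy":0,"dz":0,"spin":0,"fingers":0},{"dx":0,"dy":0,"dz":0,"spin":0,"fingers":0},{"dx":0,"dy":0,"dz":0,"spin":0,"fingers":0},{"dx":0,"dy":0,"dz":0,"spin":0,"fingers":0},{"dx":0,"dy":0,"dz":0,"spin":0,"fingers":0},{"dx":0,"dy":0,"dz":0,"spin":0,"fingers":0},{"dx":0,"dy":0,"dz":0,"spin":0,"fingers":0},{"dx":0,"dy":0,"dz":0,"spin":0,"fingers":0},{"dx":0,"dy":0,"dz":0,"spin":0,"fingers":0},{"dx":0,"dy":0,"dz":0,"spin":0,"fingers":0},{"dx":0,"dy":0,"dz":0,"spin":0,"fingers":0},{"dx":0,"dy":0,"dz":0,"spin":0,"fingers":0},{"dx":0,"dy":0,"dz":0,"spin":0,"fingers":0},{"dx":0,"dy":0,"dz":0,"spin":0,"fingers":0}]'
```

```text
clock: 7.93
tool_pos: [598.8, -60.6, 63.1]
ee_rot: [[-0.945, 0.327, -0.002], [0.327, 0.945, 0.0], [0.002, -0.001, -1.0]]
force: [-0.7, -0.2, -0.3]
gripper_width: 0.1
finger_force: 0.0
clock: 9.65
tool_pos: [599.3, -60.7, 64.0]
ee_rot: [[-0.945, 0.327, -0.0], [0.327, 0.945, -0.0], [0.0, -0.0, -1.0]]
force: [-1.0, -0.4, -0.1]
gripper_width: -0.1
finger_force: 0.0
```

View pics/side_dish.png

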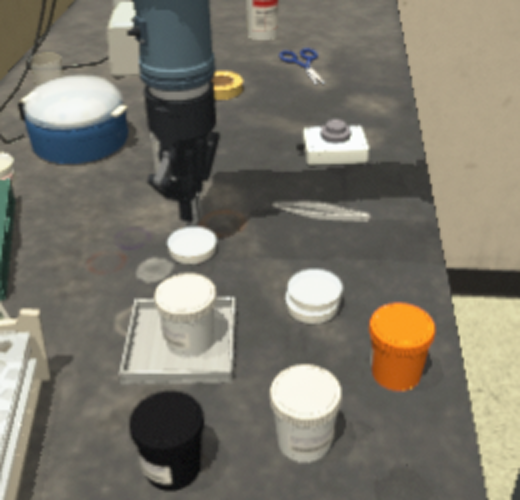

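The fingertips stand above the single dish (crop 190,215 over dish 191,243) with nothing disturbed. Now over the button, 2 cm clear.

```bash
python3 -m jog '[{"dx":0,"dy":0,"dz":0,"spin":0,"fingers":0},{"dx":0,"dy":0,"dz":0,"spin":0,"fingers":0},{"dx":0,"dy":0,"dz":0.03,"spin":0,"fingers":0},{"dx":0,"dy":0,"dz":0.06,"spin":0,"fingers":0},{"dx":0,"dy":0,"dz":0.09,"spin":0,"fingers":0},{"dx":-0.02,"dy":-0.03,"dz":0.1,"spin":0,"fingers":0},{"dx":-0.04,"dy":-0.06,"dz":0.1,"spin":0,"fingers":0},{"dx":-0.06,"dy":-0.09,"dz":0.1,"spin":0,"fingers":0},{"dx":-0.08,"dy":-0.12,"dz":0.1,"spin":0,"fingers":0},{"dx":-0.1,"dy":-0.15,"dz":0.1,"spin":0,"fingers":0},{"dx":-0.12,"dy":-0.18,"dz":0.1,"spin":0,"fingers":0},{"dx":-0.14,"dy":-0.21,"dz":0.1,"spin":0,"fingers":0},{"dx":-0.16,"dy":-0.235,"dz":0.1,"spin":0,"fingers":0},{"dx":-0.172,"dy":-0.247,"dz":0.08,"spin":0,"fingers":0},{"dx":-0.172,"dy":-0.247,"dz":0.05,"spin":0,"fingers":0},{"dx":-0.172,"dy":-0.247,"dz":0.03,"spin":0,"fingers":0},{"dx":-0.172,"dy":-0.247,"dz":0.026,"spin":0,"fingers":0},{"dx":-0.172,"dy":-0.247,"dz":0.026,"spin":0,"fingers":0},{"dx":-0.172,"dy":-0.247,"dz":0.026,"spin":0,"fingers":0}]'
python3 - <<'E'
from h import *
C=[]
for c,u,v in(("side",348,145),("top",418,236)):
  C.append(cv2.resize(eyes.snapshot(c)["image"][v-40:v+40,u-40:u+40],(400,400),interpolation=2))
cv2.imwrite("pics/over.png",np.hstack(C)[:,:,::-1])
E
```

```text
clock: 11.23
tool_pos: [427.9, -307.9, 90.7]
ee_rot: [[-0.945, 0.326, 0.001], [0.326, 0.945, -0.0], [-0.001, -0.0, -1.0]]
force: [0.9, -0.8, 0.7]
gripper_width: 0.2
finger_force: 0.0
```

View pics/over.png

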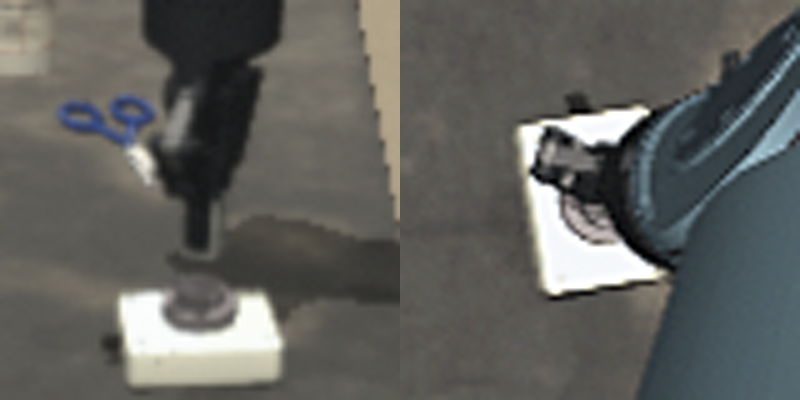

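The fingertips (crop 200,250) line up over the button cap (200,285). Pressing gently.

```bash
python3 -m jog '[{"dx":0,"dy":0,"dz":-0.008,"spin":0,"fingers":0},{"dx":0,"dy":0,"dz":-0.014,"spin":0,"fingers":0},{"dx":0,"dy":0,"dz":-0.018,"spin":0,"fingers":0},{"dx":0,"dy":0,"dz":-0.02,"spin":0,"fingers":0},{"dx":0,"dy":0,"dz":-0.022,"spin":0,"fingers":0},{"dx":0,"dy":0,"dz":-0.024,"spin":0,"fingers":0},{"dx":0,"dy":0,"dz":-0.025,"spin":0,"fingers":0},{"dx":0,"dy":0,"dz":-0.026,"spin":0,"fingers":0},{"dx":0,"dy":0,"dz":-0.026,"spin":0,"fingers":0},{"dx":0,"dy":0,"dz":-0.026,"spin":0,"fingers":0}]'
```

```text
clock: 12.17
tool_pos: [427.2, -307.4, 64.7]
ee_rot: [[-0.945, 0.327, -0.0], [0.327, 0.945, 0.001], [0.0, 0.001, -1.0]]
force: [-2.4, 3.8, 11.5]
gripper_width: 0.0
finger_force: 5.9
```

11.5 N exceeds the 5 N full-travel force, so the button is bottomed. I press a touch more for margin, then release and rise.

```bash
python3 -m jog '[{"dx":0,"dy":0,"dz":-0.001,"spin":0,"fingers":0},{"dx":0,"dy":0,"dz":-0.001,"spin":0,"fingers":0},{"dx":0,"dy":0,"dz":-0.001,"spin":0,"fingers":0}]'
python3 -m jog '[{"dx":0,"dy":0,"dz":0.005,"spin":0,"fingers":0},{"dx":0,"dy":0,"dz":0.02,"spin":0,"fingers":0},{"dx":0,"dy":0,"dz":0.05,"spin":0,"fingers":0},{"dx":0,"dy":0,"dz":0.08,"spin":0,"fingers":0},{"dx":0,"dy":0,"dz":0.1,"spin":0,"fingers":0},{"dx":0,"dy":0,"dz":0.12,"spin":0,"fingers":0},{"dx":0,"dy":0,"dz":0.12,"spin":0,"fingers":0},{"dx":0,"dy":0,"dz":0.12,"spin":0,"fingers":0},{"dx":0,"dy":0,"dz":0.12,"spin":0,"fingers":0},{"dx":0,"dy":0,"dz":0.12,"spin":0,"fingers":0}]'
python3 - <<'E'
from h import *
s=eyes.snapshot("side")
cv2.imwrite("pics/end.png",cv2.resize(s["image"][100:350,180:440],None,fx=2,fy=2,interpolation=2)[:,:,::-1])
E
```

```text
clock: 12.42
tool_pos: [427.3, -307.5, 64.5]
ee_rot: [[-0.945, 0.327, 0.0], [0.327, 0.945, 0.001], [0.0, 0.001, -1.0]]
force: [-5.5, 4.9, 21.9]
gripper_width: -0.3
finger_force: 11.1
clock: 13.25
tool_pos: [426.7, -307.2, 181.9]
ee_rot: [[-0.945, 0.327, -0.002], [0.327, 0.945, 0.001], [0.002, 0.0, -1.0]]
force: [-0.1, -0.2, -0.2]
gripper_width: -0.0
finger_force: 0.0
```

View pics/end.png

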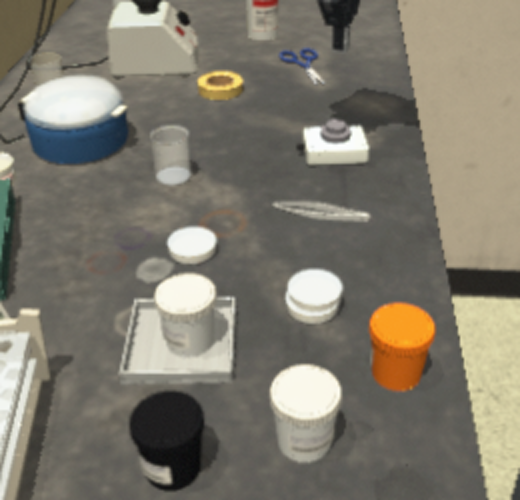

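The button is up again (336,130), everything stands where it was, and the gripper is clear.

```bash
python3 -c "
from plant import job
print(job.finish_job())"
```

```text
the job is handed in; nothing more can be done
None
```

The job is handed in at about 13 s: I pointed at the tray cup and then the single dish for about 2 s each, pressed the button fully down and let it spring back, and nothing else had moved in the last picture; no verdict was returned.

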